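Set the battery charger's edge thumbwheel and close its guard

TASK

On the battery charger, slide the metal guard fully off the thumbwheel, then roll the wheel with a fingertip until the pointer in the scale window stands level with the pointed marker clip (not the broad square one), and slide the guard fully back over the wheel. Press gently, never harder than about 12 N, and do not disturb the things lying about.

Things in the scene. Friction and masses are not known exactly. Their poses are not given: they have to be found in the camera images.
- charger: Grey bench battery charger, fixed, 200 (x) x 260 (y) x 100 (z) mm. Origin: centre of its underside; z up; its front with the terminals faces -x, y runs along its long side. All directions below are the charger's own axes. Its top is at z = 100 mm.
- slot (a point): Centre of the 12 (x) x 52 (y) mm slot, on the surface of the 3 mm plate on the charger's top (103 mm above the bench), 45 mm to -x and 30 mm to -y of the charger's middle. A black ribbed thumbwheel (radius 28 mm, 9 mm wide, axle along x right under this point) shows through it. Its crest stands 5 to 13 mm above the plate, different each time and not measured: feel for it.
- slot_end (a point): The slot's +y end, 26 mm from its centre. The wheel does not sink (felt stiffness is 10 to 20 N per mm: approach slowly). It turns against about 3 N of drag at its rim and stays where it is left; pressed with 7 to 11 N a fingertip rolls it without slipping. Dragging its crest to +y moves the pointer to +y: 28 mm of rim travel (1 rad) moves it 15 mm. Stops 2.9 rad either side of mid-scale.
- guard (a joint): Travel (m) of the steel guard along the charger's +y: 0 = fully over the wheel (closed, a solid stop), 0.08 = fully off it (solid stop). It slides with about 2 N of drag and stays where it is left.
- guard_tab (a point): Centre of the black upright tab in the middle of the guard's roof, 30 (x) x 8 (y) x 22 (z) mm; push it from either side or pinch it across y. The guard is a bridge 52 (x) x 60 (y) mm, standing on the plate, its roof 20 mm above the plate (11 mm below this point); the tab's top is 11 mm above this point.
- pointer_tip (a point): Tip of the white pointer inside the clear scale window (window top 22 mm above the charger's top, 140 mm long in y, on the +x half of the charger). It slides along y, up to 44 mm either side of the charger's middle, geared to the wheel. Only its y matters. It cannot be touched.
- point_clip_tip (a point): Foremost tip of the pointed marker clip: a narrow steel clip 14 mm wide, 16 mm high with a wedge-shaped nose pointing to +x, at the window's -x edge. Fixed. The pointer is to be level with it in y.
- square_clip_tip (a point): Middle of the front of the other steel clip, a plain square-cornered block 22 mm wide and 16 mm high, also fixed at the window's -x edge. Not the one to set to.
- battery: Bystander: black car battery 100 x 150 x 104 mm, origin at the centre of its underside.
- socket: Bystander: small steel socket, a ring 24 mm across and 22 mm high, standing on the charger's top near its -x -y corner. Origin: centre of its underside.
- driver: Bystander: screwdriver lying on the bench in front of the charger.
- spanner: Bystander: spanner lying on the bench to the right.
- taperoll: Bystander: tape roll 90 mm across, 30 mm high, lying flat, origin at the centre of its underside.

How it is judged:
By the outcome, as a careful person would: the job done as asked, in the order asked, and still so for the second after the job is handed in, with the robot touching nothing.
It also fails if it takes over 72 s, if anything falls off the work surface, if the arm or the gripper's body presses on something with over 40 N, if the wrist force passes 120 N, or if a joint passes its speed limit or range.

ROBOT

A 6-joint arm with a two-finger parallel gripper is mounted at the origin on the work surface. World frame = base frame: x ahead of the robot, y to its left, z up, the work surface at z = 0. Lengths are in m, angles in rad, forces in N, time in s.
With the tool pointing down it reaches from about 0.275 to 0.975 m from the base axis. Payload 8.4 kg.
Tool frame: the origin (TCP) lies at the very end of the fingers, on their centre line; the grasp point (between the pads) lies 19 mm behind it; z points along the fingers, y is the direction in which the jaws open and shut (so a half turn about z gives the same grasp; the last joint's range is limited). The gripper opens to 92 mm and grips with 3 to 60 N. Pads are 20 mm wide; open, the fingers measure 128 mm over their backs; the gripper's body (75 mm by 189 mm) begins 69 mm behind the grasp point.
Start: joints at [1.333, 0.353, 1.633, -0, 1.155, -0.002], TCP at [0.146, 0.608, 0.215] pointing down, gripper open.
Joint ranges: [-2.63, 2.63], [-0.92, 2.1], [0.06, 2.66], [-1.3, 4.44], [0, 2.69], [-3.02, 3.02]. Speed limits (rad/s): [2.22, 2.22, 2.79, 3.14, 3.14, 3.14].

INTERFACE

Orientations are given as a unit quaternion [x, y, z, w].
In Python, from plant import env, imaging, workorder, finder gives the robot as it stands.
- The arm moves only by the tool apply_moves, never from a script. Its argument "moves" is a list that holds one entry, the list of rows, each a list of 5 numbers: the closure in counts, from 0 (fully open) to 255 (shut), then the shift along the tool's x, y, z in mm, then the turn about the tool's z in rad. In form: [[[fingers, dx, dy, dz, yaw], ...]]. A call has 1 to 8 rows; each row is the pose to reach, as a shift and turn from the pose commanded when the call began, along the tool's axes at that moment; what a row does not reach only later rows make up. A row lasts 1/12 s, in which the tool goes at most 41.7 mm and 7.16 degrees, less where a joint would pass 70% of its speed; a pose out of reach is approached as far as the arm can. A call with a gripper value outside its range is refused whole. The fingers move at their own pace and stop on an object; "newtons" is the grip in N (left out, the last holds). Time passes only in rows, so rows that repeat a pose let the fingers close. It gives the time, the measured TCP pose, the force and the opening at its end, in the units of the state.
- env.get_obs(): the state, without advancing time (a new reading comes with each control period).
- imaging.get_image(name): name is "scene" or "top" or "wrist"; returns (picture, depth): 420x560x3 uint8, red, green, blue; 420x560 float32, m along the optical axis (not along the pixel's ray), 0 where there is no reading.
- imaging.calibration(name): a dict with "intrinsics" (3x3 intrinsics, pixels), "R" (3x3) and "t" (3): a world point X has camera coordinates R X + t; the wrist camera has in their place "T_tool_cam" (4x4, takes a point from camera to tool coordinates, whose origin is the TCP and whose axes are the flange's). Camera axes: x right, y down, z forward; pixel columns grow to the right and rows downward; lengths in m; the calibration is good to about 2 mm. The wrist camera is an equidistant fisheye: a pixel r from the principal point sees the ray r / f radians off the axis. A picture is of the moment at which its call begins: read the wrist's pose just before it. calibration takes no time and is no camera call.
- workorder.finish_job(): hands the job in, once; it reports no verdict.
Trained networks look in the newest picture that a camera, given by its name, has taken for a name from the list of things; names that differ only in an ending like _2 or _b are one class to them, and where a whole thing is asked for, a point or a joint stands for the part that bears it (a point fixed in the world has none). Each returns a list of dicts, best first, with "confidence" (0 to 1); they miss things now and then, are a little off and sometimes report something else, mostly with a low value. They report only what shows in the picture. A call takes as long as a camera call.
- finder.look_for(camera, query): "location" ([column, row] in pixels, amid what is visible of it).
- finder.place_of(camera, query): "location" ([column, row] in pixels: a listed point, or the origin of a listed thing).
The state is a dict: "clock": time; "joints": joint angles; "dq": joint speeds; "joint_torque": joint torques, N m; "eef_pos": TCP position; "eef_rot": TCP orientation; "wrist_force": force on the tool from outside, world axes, zero at the start; "torque": the same for the moment, N m; "opening": finger opening in m.
Only numpy, scipy, OpenCV 4.12 (cv2) and the standard library are available. Lean on these libraries where they do the work, as an engineer would, in place of code of your own. Each camera call takes 0.05 s, during which the arm holds its last target.

## Working session

There is one attempt and no reset: what is moved stays moved. The work goes in short steps, Python scripts to look and compute and a tool call to move; the robot and the scene stay as the last step left them, time stands still between calls to the robot, and variables do not carry over. Pictures are saved under pics/ and viewed, and the job is handed in when it is done.

Besides the shell and the picture viewer there is one more tool, called after "Call:" as name(argument=value, ...), one argument or row to a line, values as JSON. apply_moves: Moves the arm, as the interface text tells. Its arguments: {"type":"object","properties":{"moves":{"type":"array","items":{"type":"array","items":{"type":"array","items":{"type":"number"}}}},"newtons":{"type":"number"}},"required":["moves"]}

```bash
ls; mkdir -p pics
cat > h.py <<'E'
import numpy as np, cv2
from plant import env, imaging, workorder, finder
from scipy.spatial.transform import Rotation as Ro
def snap(n,fn):
    im,d=imaging.get_image(n); cv2.imwrite('pics/'+fn+'.png',im[:,:,::-1]); np.save('pics/'+fn+'.npy',d); return im,d
def px2w(n,uv,d=None,z=None):
    c=imaging.calibration(n);K=np.array(c['intrinsics']);R=np.array(c['R']);t=np.array(c['t'])
    r=np.linalg.solve(K,[uv[0],uv[1],1.]); o=-R.T@t; v=R.T@r
    if z is not None: s=(z-o[2])/v[2]
    else: s=d
    return o+s*v
def w2px(n,X):
    c=imaging.calibration(n);p=np.array(c['intrinsics'])@(np.array(c['R'])@X+np.array(c['t'])); return p[:2]/p[2]
E
python3 - <<'E'
from h import *
o=env.get_obs(); print(o)
for n in ['scene','top']:
    im,d=snap(n,n+'0')
    c=imaging.calibration(n); print(n,c)
    for q in ['charger','slot','slot_end','guard_tab','pointer_tip','point_clip_tip','square_clip_tip','socket','battery']:
        r=finder.place_of(n,q)
        print(n,q,[(np.round(x['location'],1).tolist(),round(x['confidence'],2)) for x in r[:3]])
print(env.get_obs()['clock'])
E
```

```text
pics
{'clock': 0.0, 'joints': array([ 1.33258847e+00,  3.53674090e-01,  1.63411057e+00,  1.80088145e-05,
        1.15521085e+00, -2.37082253e-03]), 'dq': array([-6.22495354e-04,  2.37184720e-03, -7.56577602e-04,  1.03138951e-03,
       -3.84048027e-05,  2.82065592e-04]), 'joint_torque': array([-2.18660454e-03, -5.93823230e+01, -3.34226596e+01,  6.93371636e-02,
        2.33676739e-02, -1.07761555e-04]), 'eef_pos': array([0.14589626, 0.60722803, 0.21385758]), 'eef_rot': array([ 1.17649024e-01,  9.93054991e-01, -6.95374735e-04, -9.23473014e-05]), 'wrist_force': array([-0.54629208,  0.43302413, -0.10971408]), 'torque': array([-0.03505089,  0.0137982 , -0.02679713]), 'opening': 0.09184510072680518}
scene {'intrinsics': array([[517.30937213,   0.        , 281.93466601],
       [  0.        , 517.30937213, 211.4593404 ],
       [  0.        ,   0.        ,   1.        ]]), 'R': array([[ 3.31585992e-02,  9.99450095e-01, -1.23167717e-04],
       [ 8.55236776e-01, -2.84378255e-02, -5.17456613e-01],
       [-5.17175564e-01,  1.70527989e-02, -8.55709436e-01]]), 't': array([-0.02749942, -0.343614
[... 445 characters left out ...]
.79827107,   0.        , 277.93862975],
       [  0.        , 509.79827107, 210.56946805],
       [  0.        ,   0.        ,   1.        ]]), 'R': array([[-0.02808923, -0.99954625,  0.01087644],
       [-0.99805946,  0.02743922, -0.05589635],
       [ 0.05557255, -0.01242542, -0.99837733]]), 't': array([0.01638056, 0.4880547 , 1.38465633])}
top charger [([284.3, 184.8], 0.57)]
top slot [([304.6, 197.0], 0.64)]
top slot_end [([291.3, 202.5], 0.6)]
top guard_tab [([305.7, 191.7], 0.97)]
top pointer_tip []
top point_clip_tip [([268.0, 177.9], 0.54), ([304.4, 195.1], 0.38)]
top square_clip_tip [([289.7, 170.9], 0.48)]
top socket [([331.3, 192.1], 0.53)]
top battery [([147.0, 175.4], 0.57)]
1.0
```

View pics/scene0.png

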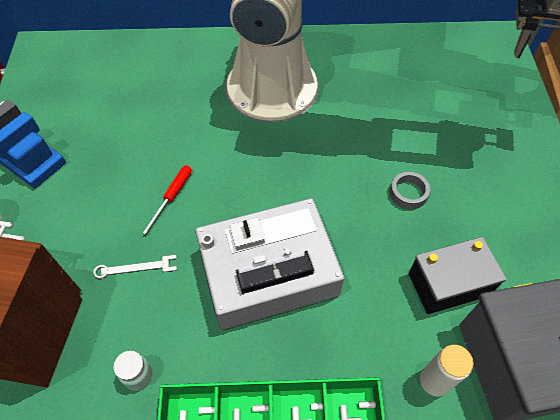

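View pics/top0.png

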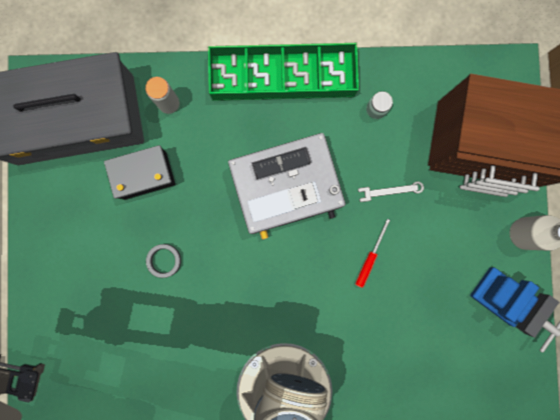

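Run:
```python
import cv2
a=cv2.imread('pics/top0.png')[130:260,220:360];cv2.imwrite('pics/top0z.png',cv2.resize(a,None,fx=5,fy=4.5,interpolation=cv2.INTER_CUBIC))
a=cv2.imread('pics/scene0.png')[170:310,180:340];cv2.imwrite('pics/scene0z.png',cv2.resize(a,None,fx=5,fy=4.2,interpolation=cv2.INTER_CUBIC))
```

```text
(no output)
```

View pics/top0z.png

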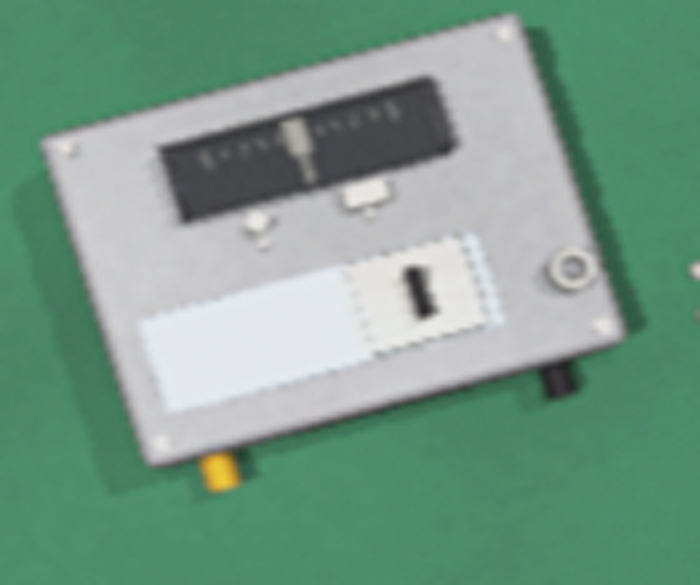

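View pics/scene0z.png

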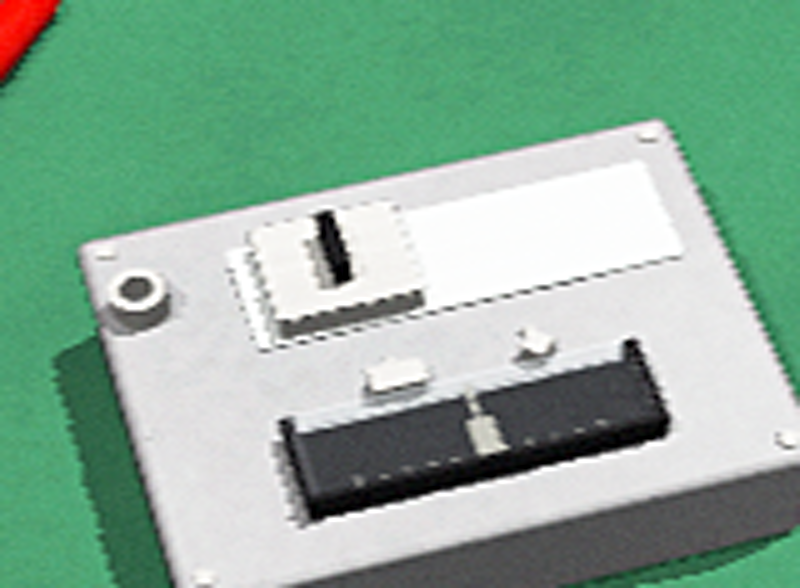

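```bash
cat >> h.py <<'E'
def cloud(n,d):
    c=imaging.calibration(n);K=np.array(c['intrinsics']);R=np.array(c['R']);t=np.array(c['t'])
    v,u=np.mgrid[0:d.shape[0],0:d.shape[1]]
    p=np.stack([(u-K[0,2])/K[0,0]*d,(v-K[1,2])/K[1,1]*d,d],-1)
    return (p-t)@R
E
python3 - <<'E'
from h import *
for n,win in [('top',(120,260,210,370)),('scene',(170,340,180,360))]:
    d=np.load(f'pics/{n}0.npy'); P=cloud(n,d); im=cv2.imread(f'pics/{n}0.png')
    a,b,c_,e=win; m=np.zeros(d.shape,bool); m[a:b,c_:e]=True
    m&=(P[...,2]>0.092)&(P[...,2]<0.14)
    num,lab,st,_=cv2.connectedComponentsWithStats(m.astype(np.uint8)); k=1+np.argmax(st[1:,4]); m=lab==k
    q=P[m][:,:2]; r=cv2.minAreaRect((q*1000).astype(np.float32)); print(n,st[k],r, 'z',np.median(P[m][:,2]))
    bx=cv2.boxPoints(r)/1000
    print(bx.round(4))
E
```

```text
top [ 228  133  117  101 7619] ((555.9461059570312, -18.625030517578125), (200.1621856689453, 260.0666198730469), 15.010640144348145) z 0.1019429448231651
[[ 0.4256  0.0811]
 [ 0.493  -0.1701]
 [ 0.6863 -0.1183]
 [ 0.6189  0.1329]]
scene [  195   198   149   118 11373] ((557.7559204101562, -21.090606689453125), (201.3527374267578, 259.9427490234375), 14.960404396057129) z 0.1025276394869392
[[ 0.4269  0.0785]
 [ 0.494  -0.1726]
 [ 0.6886 -0.1207]
 [ 0.6215  0.1305]]
```

```bash
cat >> h.py <<'E'
YAW=np.deg2rad(15.0); C0=np.array([0.557,-0.020,0])
RC=Ro.from_euler('z',YAW).as_matrix()
def c2w(p): return C0+RC@np.array(p)
def w2c(p): return RC.T@(np.array(p)-C0)
def tool(o=None):
    o=o or env.get_obs(); return np.array(o['eef_pos']),Ro.from_quat(o['eef_rot']).as_matrix()
E
python3 - <<'E'
from h import *
np.set_printoptions(precision=4,suppress=True)
c=imaging.calibration('wrist');print(c)
p,R=tool();print(R)
for u in [(305.7,191.7)]: print('tab',w2c(px2w('top',u,z=.134)))
print('tab s',w2c(px2w('scene',(246,229),z=.134)))
for nm,u,z in [('pt',(271.6,179),.108),('sq',(293,174),.108),('ptr',(282,170),.11),('sock',(334.3,190),.122)]: print(nm,w2c(px2w('top',u,z=z)))
for t in [c2w([-.045,-.03,.3])]:
    print('delta tool', R.T@(t-p)*1000)
E
```

```text
{'intrinsics': array([[325.1923,   0.    , 281.8402],
       [  0.    , 325.1923, 210.7784],
       [  0.    ,   0.    ,   1.    ]]), 'T_tool_cam': array([[-0.0005, -0.9563, -0.2924,  0.0821],
       [ 1.    , -0.0008,  0.001 , -0.0001],
       [-0.0012, -0.2924,  0.9563, -0.1695],
       [ 0.    ,  0.    ,  0.    ,  1.    ]])}
[[-0.9723  0.2336  0.    ]
 [ 0.2336  0.9723  0.0001]
 [-0.      0.0001 -1.    ]]
tab [-0.0409 -0.0374  0.134 ]
tab s [-0.0448 -0.0312  0.134 ]
pt [0.0172 0.0347 0.108 ]
sq [ 0.0139 -0.0217  0.108 ]
ptr [0.0316 0.0026 0.11  ]
sock [-0.0566 -0.1094  0.122 ]
delta tool [-521.0294 -562.2135  -85.4144]
```

Call:
apply_moves(
  moves=[
    [[255,-12,-13,-8,0],[255,-36,-39,-20,0],[255,-61,-66,-32,0],[255,-86,-93,-44,0],[255,-111,-120,-56,0],[255,-136,-147,-68,0],[255,-161,-174,-80,0],[255,-186,-201,-85,0]],
  ],
  newtons=20,
)

```text
clock: 1.67
eef_pos: [0.2807, 0.3677, 0.3013]
eef_rot: [0.117, 0.993, 0.001, 0.001]
wrist_force: [2.1, 0.4, 0.0]
opening: 0.0406
```

Call:
apply_moves(
  moves=[
    [[255,-25,-27,0,0],[255,-50,-54,0,0],[255,-75,-81,0,0],[255,-100,-108,0,0],[255,-125,-135,0,0],[255,-150,-162,0,0],[255,-175,-189,0,0],[255,-200,-216,0,0]],
  ],
)

```text
clock: 2.33
eef_pos: [0.4245, 0.1103, 0.2999]
eef_rot: [0.118, 0.993, 0.0, 0.0]
wrist_force: [0.8, -0.2, 0.2]
opening: 0.0005
```

Call:
apply_moves(
  moves=[
    [[255,-25,-27,0,-0.1],[255,-50,-54,0,-0.2],[255,-75,-81,0,-0.3],[255,-100,-108,0,-0.4],[255,-125,-135,0,-0.497],[255,-135,-145,0,-0.497],[255,-135,-145,0,-0.497]],
  ],
)

```text
clock: 2.92
eef_pos: [0.5225, -0.0629, 0.2993]
eef_rot: [-0.128, 0.992, -0.0, 0.0]
wrist_force: [0.1, -0.0, 0.0]
opening: 0.0006
```

Run:
```python
from h import *
o=env.get_obs(); p,R=tool(o); print(o['clock'],p,w2c(p),o['wrist_force'],o['opening'],o['joints'].round(2)); print((RC.T@R).round(4))
snap('wrist','w1')
for q in ['slot','slot_end','guard_tab','pointer_tip','point_clip_tip','square_clip_tip','socket']:
    r=finder.place_of('wrist',q); print(q,[(np.round(x['location'],1).tolist(),round(x['confidence'],2)) for x in r[:3]])
```

```text
2.9167 [ 0.52245336 -0.06287891  0.29933839] [-0.04446738 -0.03247652  0.29933839] [ 0.11886102 -0.02977123  0.00744225] 0.0005918759641489789 [-0.12  0.12  1.74 -0.    1.28 -1.95]
[[-1.e+00  5.e-03 -0.e+00]
 [ 5.e-03  1.e+00 -5.e-04]
 [ 0.e+00 -5.e-04 -1.e+00]]
slot [([285.9, 186.5], 0.95)]
slot_end [([302.5, 185.5], 0.76)]
guard_tab [([285.4, 195.8], 0.72), ([301.5, 200.0], 0.64)]
pointer_tip []
point_clip_tip [([338.6, 246.3], 0.49)]
square_clip_tip [([287.7, 248.9], 0.72)]
socket [([338.7, 248.6], 0.71), ([283.2, 195.9], 0.5)]
```

View pics/w1.png

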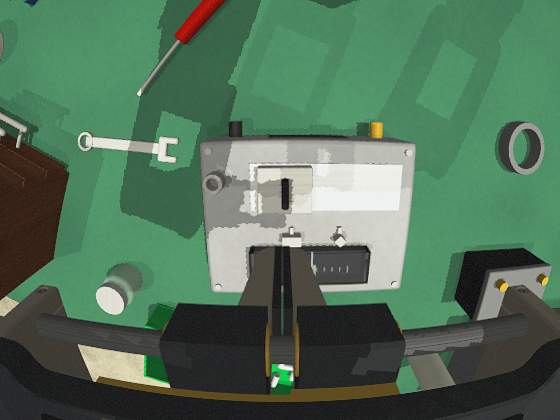

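Call:
apply_moves(
  moves=[
    [[255,-30,10,15,0.005],[255,-65,20,35,0.005],[255,-100,31,55,0.005],[255,-135,42,77,0.005],[255,-135,42,77,0.005],[255,-135,42,77,0.005]],
  ],
)

```text
clock: 3.82
eef_pos: [0.6406, 0.0167, 0.2203]
eef_rot: [-0.129, 0.992, 0.0, -0.002]
wrist_force: [-0.3, 0.1, -0.2]
opening: 0.0008
```

```bash
cat >> h.py <<'E'
def wpx(uv,z,o=None):
    "wrist pixel to world point on plane z"
    c=imaging.calibration('wrist');K=np.array(c['intrinsics']);T=np.array(c['T_tool_cam']);p,R=tool(o)
    dx,dy=uv[0]-K[0,2],uv[1]-K[1,2]; r=np.hypot(dx,dy); th=r/K[0,0]
    v=np.array([np.sin(th)*dx/max(r,1e-9),np.sin(th)*dy/max(r,1e-9),np.cos(th)])
    v=R@T[:3,:3]@v; q=p+R@T[:3,3]; return q+v*(z-q[2])/v[2]
E
python3 - <<'E'
from h import *
o=env.get_obs(); p,R=tool(o); print(o['clock'],w2c(p),o['wrist_force']); print((RC.T@R).round(4))
im,d=snap('wrist','w2')
for q in ['slot','slot_end','guard_tab','pointer_tip','point_clip_tip','square_clip_tip','socket']:
    r=finder.place_of('wrist',q); print(q,[(np.round(x['location'],1).tolist(),round(x['confidence'],2)) for x in r[:3]])
a=im[100:340,180:460,::-1];cv2.imwrite('pics/w2z.png',cv2.resize(a,(700,600),interpolation=cv2.INTER_CUBIC))
E
```

```text
3.8167 [0.09025546 0.0137836  0.22033162] [-0.32814627  0.14876727 -0.24892355]
[[-1.0e+00  3.3e-03 -3.5e-03]
 [ 3.3e-03  1.0e+00  9.0e-04]
 [ 3.5e-03  9.0e-04 -1.0e+00]]
slot [([229.9, 59.3], 0.8)]
slot_end [([258.8, 56.4], 0.7)]
guard_tab [([226.3, 53.1], 0.77)]
pointer_tip []
point_clip_tip [([309.4, 139.6], 0.76)]
square_clip_tip [([242.4, 134.1], 0.97)]
socket [([240.8, 136.1], 0.27)]
```

View pics/w2.png

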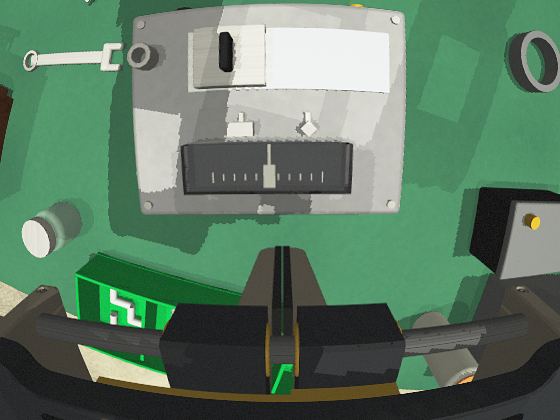

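View pics/w2z.png

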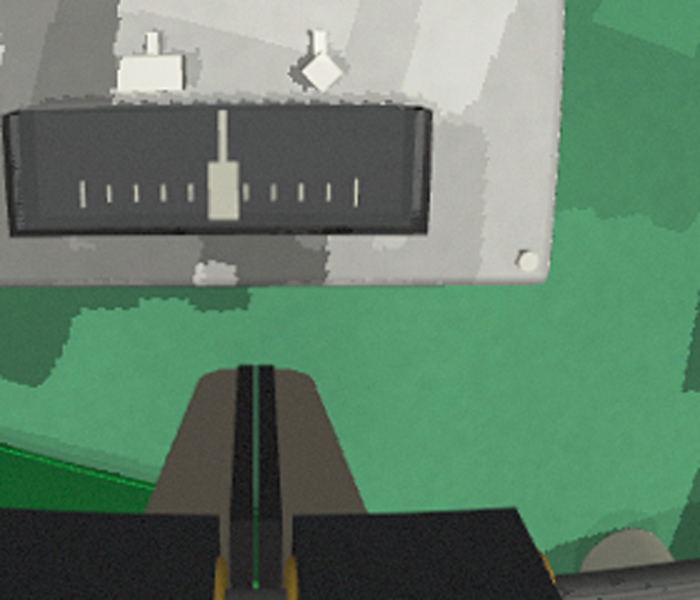

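Run:
```python
from h import *
d=np.load('pics/w2.npy'); o=env.get_obs()
c=imaging.calibration('wrist');T=np.array(c['T_tool_cam']);p,R=tool(o)
q=p+R@T[:3,3]; ax=R@T[:3,:3]@[0,0,1.]
def pt(u):
    a=wpx(u,0,o); v=a-q; v/=v@ax; return w2c(q+v*d[int(round(u[1])),int(round(u[0]))])*1000
np.set_printoptions(precision=1,suppress=True)
print('cam',w2c(q)*1000)
for n,u in dict(ptr=(268.8,147),ptrbody=(269,175),win=(300,160),clip=(308,131),clipt=(308,135.5),clipl=(300,129),clipr=(316,129),sq=(240,130),top=(380,120),plate=(350,60),tab=(226,40),roof=(245,60),c1=(148,205),c2=(391,204),c3=(396,19),c4=(140,19)).items(): print(n,pt(u))
for z in (.1,.108,.116): print(z,'clip',w2c(wpx((308,136.8),z,o))*1000,'ptr',w2c(wpx((268.8,144),z,o))*1000)
print('ticks',w2c(wpx((180+82/2.5,178),.105,o))*1000,w2c(wpx((180+356/2.5,178),.105,o))*1000)
```

```text
cam [  7.4  11.9 393.1]
ptr [ 34.9   0.9 124.2]
ptrbody [ 58.3   0.8 125.7]
win [ 46.1  26.8 123.8]
clip [ 22.   33.7 119.2]
clipt [ 25.9  33.8 118.3]
clipl [ 21.1  27.8 103.4]
clipr [ 21.   42.1 102.6]
sq [ 20.6 -23.4 118.2]
top [ 11.1 101.4 101.5]
plate [-42.1  72.1 105.3]
tab [-50.9 -29.5 146.9]
roof [-37.8 -17.5 126.3]
c1 [  89.5 -119.9  104.2]
c2 [ 90.2 116.1 104.2]
c3 [-86.4 117.2 102.7]
c4 [ -92.8 -121.   101.9]
0.1 clip [ 28.3  35.2 100. ] ptr [ 34.7  -0.  100. ]
0.108 clip [ 27.7  34.6 108. ] ptr [ 33.9   0.3 108. ]
0.116 clip [ 27.1  34.  116. ] ptr [ 33.2   0.6 116. ]
ticks [ 64.2 -51.7 105. ] [ 65.2  48.3 105. ]
```

Call:
apply_moves(
  moves=[
    [[255,25,-14,0,0],[255,55,-30,0,0],[255,90,-48,10,0],[255,120,-66,25,0],[255,135,-74,45,0],[255,135,-74,70,0],[255,135,-74,85,0],[255,135,-74,91,0]],
  ],
)

```text
clock: 4.88
eef_pos: [0.5274, -0.0912, 0.1302]
eef_rot: [-0.127, 0.992, 0.0, -0.001]
wrist_force: [-0.3, -0.5, -0.4]
opening: 0.0006
```

```bash
sed -i 's/C0=np.array.*$/C0=np.array([0.5575,-0.0218,0])/' h.py
cat >> h.py <<'E'
def st():
    o=env.get_obs(); p,R=tool(o); print('t',round(o['clock'],2),'chg mm',(w2c(p)*1000).round(2),'F chg',(RC.T@o['wrist_force']).round(2),'R',(RC.T@R)[0,1].round(4))
    return o
E
python3 - <<'E'
from h import *
o=st(); im,d=snap('wrist','w3'); print(o['opening'])
E
```

```text
t 4.88 chg mm [-47.04 -59.3  130.17] F chg [-0.44 -0.37 -0.42] R 0.0069
0.0006400161960053472
```

View pics/w3.png

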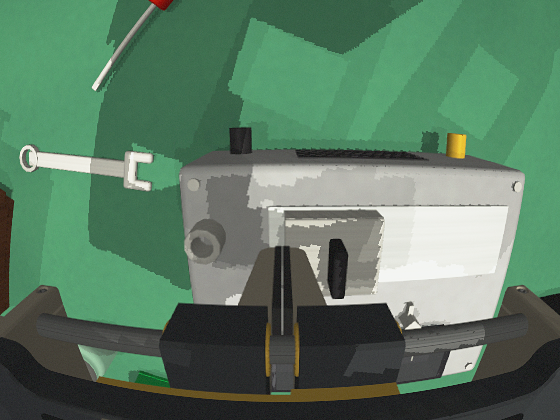

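Call:
apply_moves(
  moves=[
    [[255,-2,2,0,0.003],[255,-2,4,0,0.003],[255,-2,6,0,0.003],[255,-2,8,0,0.003],[255,-2,10,0,0.003],[255,-2,12,0,0.003],[255,-2,14,0,0.003],[255,-2,16,0,0.003]],
  ],
)

```text
clock: 5.6
eef_pos: [0.5271, -0.0749, 0.1319]
eef_rot: [-0.126, 0.992, -0.0, 0.0]
wrist_force: [-0.4, -2.4, 0.7]
opening: 0.0005
```

Call:
apply_moves(
  moves=[
    [[255,0,3,0,0],[255,0,6,0,0],[255,0,9,0,0],[255,0,12,0,0],[255,0,15,0,0],[255,0,18,0,0],[255,0,21,0,0],[255,0,24,0,0]],
  ],
)

```text
clock: 6.27
eef_pos: [0.5208, -0.0513, 0.1316]
eef_rot: [-0.126, 0.992, -0.0, 0.0]
wrist_force: [-0.3, -3.1, 3.2]
opening: 0.0005
```

Run:
```python
from h import *
o=st(); im,d=snap('wrist','w4')
```

```text
t 6.27 chg mm [-43.05 -19.02 131.59] F chg [-1.15 -2.94  3.23] R 0.0086
```

View pics/w4.png

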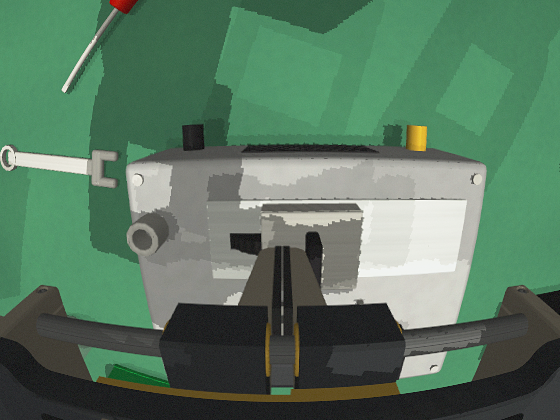

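Call:
apply_moves(
  moves=[
    [[255,0,3,0,0.004],[255,0,6,0,0.008],[255,0,9,0,0.008],[255,0,12,0,0.008],[255,0,15,0,0.008],[255,0,18,0,0.008],[255,0,21,0,0.008],[255,0,24,0,0.008]],
  ],
)

```text
clock: 6.98
eef_pos: [0.5147, -0.0281, 0.1315]
eef_rot: [-0.122, 0.992, -0.0, -0.0]
wrist_force: [-0.7, -2.1, 1.5]
opening: 0.0005
```

Call:
apply_moves(
  moves=[
    [[255,0,3,0,0],[255,0,6,0,0],[255,0,9,0,0],[255,0,12,0,0],[255,0,15,0,0],[255,0,17,0,0],[255,0,19,0,0],[255,0,20,0,0]],
  ],
)

```text
clock: 7.65
eef_pos: [0.5099, -0.0087, 0.1315]
eef_rot: [-0.122, 0.992, 0.0, -0.0]
wrist_force: [-1.0, -2.4, -0.0]
opening: 0.0
```

Run:
```python
from h import *
o=st(); im,d=snap('wrist','w5')
```

```text
t 7.65 chg mm [-42.62  25.02 131.49] F chg [-1.58 -2.08 -0.  ] R 0.0165
```

View pics/w5.png

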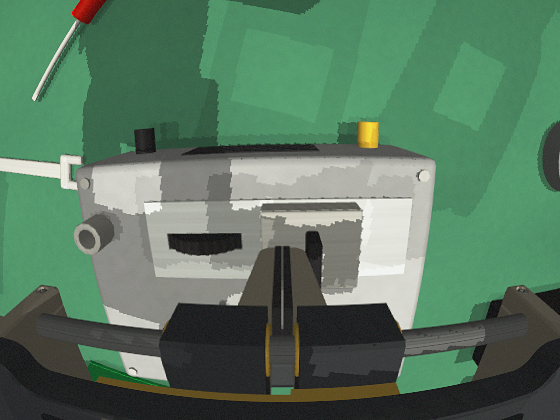

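Call:
apply_moves(
  moves=[
    [[255,0,1,0,-0.004],[255,0,2,0,-0.008],[255,0,3,0,-0.012],[255,0,4,0,-0.016],[255,0,5,0,-0.016],[255,0,6,0,-0.016],[255,0,7,0,-0.016],[255,0,7.5,0,-0.016]],
  ],
)

```text
clock: 8.37
eef_pos: [0.5082, -0.0016, 0.1316]
eef_rot: [-0.13, 0.991, 0.0, 0.0]
wrist_force: [-0.0, -2.5, -2.4]
opening: 0.0004
```

Call:
apply_moves(
  moves=[
    [[255,0,0.5,0,0],[255,0,1,0,0],[255,0,1.5,0,0],[255,0,2,0,0]],
  ],
)

```text
clock: 8.7
eef_pos: [0.5077, 0.0003, 0.1316]
eef_rot: [-0.13, 0.991, 0.0, 0.0]
wrist_force: [0.8, -2.4, -2.4]
opening: 0.0006
```

Call:
apply_moves(
  moves=[
    [[255,0,0.5,0,0],[255,0,1,0,0],[255,0,1.5,0,0],[255,0,2,0,0]],
  ],
)

```text
clock: 9.03
eef_pos: [0.5076, 0.0011, 0.1316]
eef_rot: [-0.131, 0.991, -0.001, 0.0]
wrist_force: [2.3, -10.9, -2.8]
opening: 0.0004
```

Run:
```python
from h import *
o=st(); im,d=snap('top','t1')
a=im[130:260,220:360,::-1];cv2.imwrite('pics/t1z.png',cv2.resize(a,None,fx=5,fy=4.5,interpolation=cv2.INTER_CUBIC))
```

```text
t 9.03 chg mm [-42.32  35.02 131.62] F chg [ -0.61 -11.08  -2.82] R -0.0003
```

View pics/t1z.png

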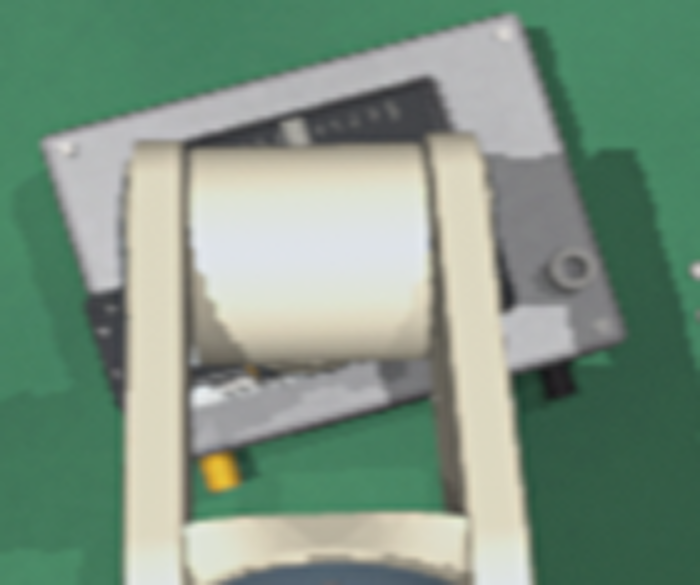

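Call:
apply_moves(
  moves=[
    [[255,0,-3,0,0],[255,1,-20,0,0],[255,2.5,-40,0,0],[255,2.5,-60,0,0],[255,2.5,-72,0,0],[255,2.5,-74,4,0],[255,2.5,-74,10,0],[255,2.5,-74,11,0]],
  ],
)

```text
clock: 9.75
eef_pos: [0.523, -0.0693, 0.1194]
eef_rot: [-0.13, 0.992, 0.0, -0.001]
wrist_force: [-0.5, 0.2, -0.1]
opening: 0.0006
```

Run:
```python
from h import *
o=st(); im,d=snap('wrist','w6')
cv2.imwrite('pics/w6z.png',cv2.resize(im[160:320,180:380,::-1],(750,600),interpolation=cv2.INTER_CUBIC))
```

```text
t 9.75 chg mm [-45.66 -36.93 119.37] F chg [-0.46  0.29 -0.12] R 0.0011
```

View pics/w6.png

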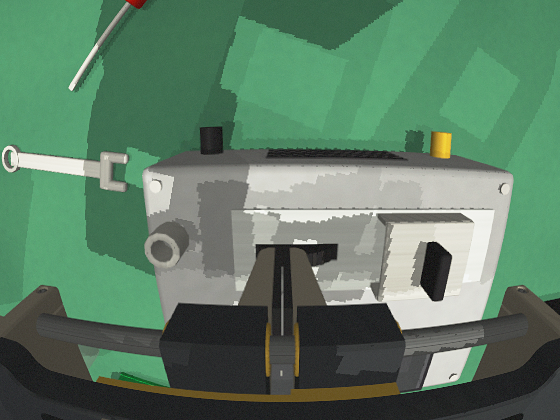

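View pics/w6z.png

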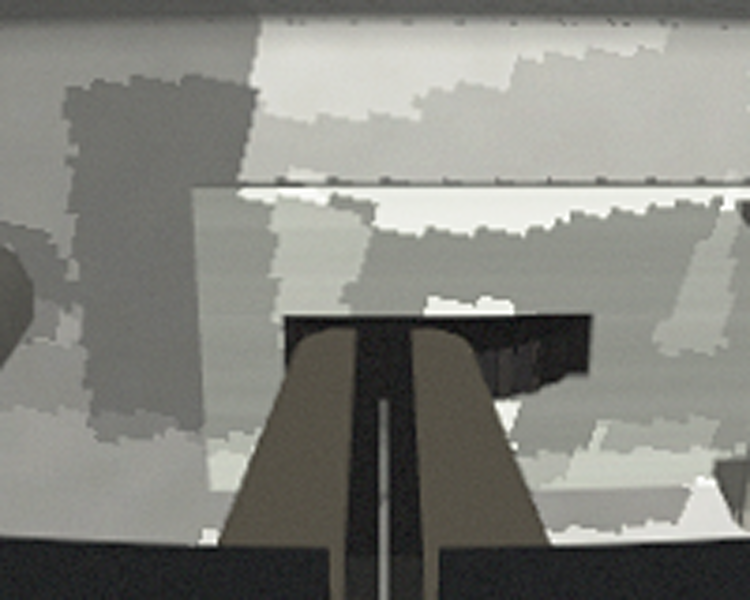

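Run:
```python
from h import *
d=np.load('pics/w5.npy'); c=imaging.calibration('wrist');K=np.array(c['intrinsics']);T=np.array(c['T_tool_cam'])
v,u=np.mgrid[0:420,0:560]; dx=u-K[0,2];dy=v-K[1,2];r=np.hypot(dx,dy)+1e-9;th=r/K[0,0]
P=np.stack([np.tan(th)*dx/r*d,np.tan(th)*dy/r*d,d],-1)@T[:3,:3].T+T[:3,3]
Z=131.5-P[...,2]*1000; X=-42.6-P[...,0]*1000; Y=25+P[...,1]*1000
np.set_printoptions(precision=1,suppress=True,linewidth=200)
print('plate',np.median(Z[205:225,160:230]),np.median(Z[258:270,170:230]))
for row in range(232,260,3): print(row,np.c_[X[row,165:246:8],Y[row,165:246:8],Z[row,165:246:8]].T)if 0 else print(row,X[row,205].round(1),Z[row,165:246:8])
print(Y[242,165:246:8])
```

```text
plate 102.422692546019 102.55535305644983
232 -49.2 [101.8 102.6 102.7 102.2 102.2 102.3 101.8 102.6 102.3 101.8 102.7]
235 -46.8 [103.4 102.4 102.4 101.8 102.3 101.6 101.9 102.5 103.4 103.6 102.7]
238 -46.7 [102.  106.3 108.4 107.1 107.4 106.8 107.2 107.9 107.3 102.6 102.5]
241 -47.1 [102.1 105.1 111.9 114.2 114.1 112.9 113.9 110.5 107.4 103.3 102.2]
244 -45.8 [102.6 105.3 111.5 114.3 115.6 114.6 113.4 110.2 108.  103.3 101.6]
247 -43.5 [101.7 106.3 112.1 115.  115.7 114.1 113.4 110.4 108.3 102.6 102.3]
250 -41.3 [101.8 102.8 111.7 114.6 114.9 114.  113.1 111.3 108.  102.5 102.3]
253 -39.6 [102.5 101.9 111.5 114.1 115.4 114.8 113.6 111.2 102.3 102.4 102.9]
256 -32.0 [102.5 101.9 102.5 102.3 102.8 103.1 102.7 103.  102.9 104.  102.1]
259 -28.7 [102.  102.5 102.5 102.8 102.6 101.1 102.8 102.4 103.2 102.6 101.6]
[-56.  -49.4 -40.8 -34.9 -29.1 -24.1 -19.  -14.3  -9.4  -5.    0.3]
```

Call:
apply_moves(
  moves=[
    [[255,-1.5,0.5,1,0],[255,-1.5,0.5,2,0],[255,-1.5,0.5,2,0]],
  ],
)

```text
clock: 10.05
eef_pos: [0.5251, -0.0685, 0.1184]
eef_rot: [-0.131, 0.991, 0.0, -0.0]
wrist_force: [0.3, -0.1, 0.1]
opening: 0.0007
```

Call:
apply_moves(
  moves=[
    [[255,0,0,0.25,0],[255,0,0,0.5,0]],
  ],
)

```text
clock: 10.22
eef_pos: [0.5253, -0.0689, 0.1182]
eef_rot: [-0.13, 0.991, -0.0, 0.0]
wrist_force: [0.1, 0.1, 0.9]
opening: 0.0001
```

Call:
apply_moves(
  moves=[
    [[255,0,0,0.25,0],[255,0,0,0.5,0]],
  ],
)

```text
clock: 10.38
eef_pos: [0.5252, -0.0691, 0.1177]
eef_rot: [-0.13, 0.991, -0.0, 0.0]
wrist_force: [0.4, 0.3, -0.1]
opening: 0.0005
```

Call:
apply_moves(
  moves=[
    [[255,0,0,0.25,0],[255,0,0,0.5,0]],
  ],
)

```text
clock: 10.55
eef_pos: [0.5252, -0.0691, 0.1171]
eef_rot: [-0.13, 0.991, -0.0, 0.0]
wrist_force: [-0.0, -0.3, 0.6]
opening: 0.0005
```

Call:
apply_moves(
  moves=[
    [[255,0,0,0.25,0],[255,0,0,0.5,0]],
  ],
)

```text
clock: 10.72
eef_pos: [0.5252, -0.0691, 0.1166]
eef_rot: [-0.13, 0.991, -0.0, 0.0]
wrist_force: [-0.3, 0.7, 0.4]
opening: 0.0004
```

Call:
apply_moves(
  moves=[
    [[255,0,0,0.25,0],[255,0,0,0.5,0]],
  ],
)

```text
clock: 10.88
eef_pos: [0.5252, -0.0691, 0.1161]
eef_rot: [-0.13, 0.991, 0.0, 0.0]
wrist_force: [-0.2, 0.5, 0.0]
opening: 0.0004
```

Call:
apply_moves(
  moves=[
    [[255,0,0,0.2,0],[255,0,0,0.4,0]],
  ],
)

```text
clock: 11.05
eef_pos: [0.5252, -0.0691, 0.1156]
eef_rot: [-0.13, 0.991, 0.0, -0.0]
wrist_force: [0.4, 0.1, 0.1]
opening: 0.0002
```

Call:
apply_moves(
  moves=[
    [[255,0,0,0.2,0],[255,0,0,0.4,0]],
  ],
)

```text
clock: 11.22
eef_pos: [0.5253, -0.0691, 0.1154]
eef_rot: [-0.13, 0.991, -0.0, 0.0]
wrist_force: [-0.9, -0.0, 3.6]
opening: 0.0003
```

Call:
apply_moves(
  moves=[
    [[255,0,0,0.2,0],[255,0,0,0.4,0]],
  ],
)

```text
clock: 11.38
eef_pos: [0.5253, -0.0691, 0.1153]
eef_rot: [-0.13, 0.991, -0.0, 0.0]
wrist_force: [-1.5, 0.4, 7.4]
opening: 0.0003
```

Call:
apply_moves(
  moves=[
    [[255,0,0,0.15,0],[255,0,0.5,0.15,0],[255,0,1,0.15,0],[255,0,2,0.15,0],[255,0,3,0.15,0]],
  ],
)

```text
clock: 11.8
eef_pos: [0.5249, -0.067, 0.1154]
eef_rot: [-0.13, 0.991, -0.001, 0.0]
wrist_force: [-1.5, -4.0, 8.9]
opening: 0.0004
```

Run:
```python
from h import *
st()
```

```text
t 11.8 chg mm [-43.21 -35.19 115.41] F chg [-2.52 -3.48  8.86] R 0.0002
```

Call:
apply_moves(
  moves=[
    [[255,0,1,0,0],[255,0,2,0,0],[255,0,3,0,0],[255,0,4,0,0],[255,0,5,0,0]],
  ],
)

```text
clock: 12.22
eef_pos: [0.5236, -0.062, 0.1155]
eef_rot: [-0.13, 0.991, -0.001, 0.0]
wrist_force: [-1.5, -3.0, 8.1]
opening: 0.0005
```

Call:
apply_moves(
  moves=[
    [[255,0,1,0,0],[255,0,2,0,0],[255,0,3,0,0],[255,0,4,0,0],[255,0,5,0,0]],
  ],
)

```text
clock: 12.63
eef_pos: [0.5224, -0.0572, 0.1155]
eef_rot: [-0.13, 0.991, -0.001, 0.001]
wrist_force: [-0.6, -4.2, 8.1]
opening: 0.0004
```

Run:
```python
from h import *
st()
```

```text
t 12.63 chg mm [-43.06 -25.12 115.47] F chg [-1.65 -3.91  8.08] R 0.0002
```

Call:
apply_moves(
  moves=[
    [[255,0,1,0,0],[255,0,2,0,0],[255,0,3,0,0],[255,0,4,0,0],[255,0,5,0,0],[255,0,5,0,0]],
  ],
)

```text
clock: 13.13
eef_pos: [0.5211, -0.0522, 0.1154]
eef_rot: [-0.13, 0.991, -0.001, 0.001]
wrist_force: [-1.1, -2.3, 7.0]
opening: 0.0005
```

Run:
```python
from h import *
st()
```

```text
t 13.13 chg mm [-43.05 -19.9  115.39] F chg [-1.66 -1.95  7.04] R 0.0002
```

Call:
apply_moves(
  moves=[
    [[255,0,0,-1.5,0],[255,0,0,-3,0],[255,0,-9,-3,0],[255,0,-17.5,-3,0],[255,0,-17.5,-2.5,0],[255,0,-17.5,-1.5,0],[255,0,-17.5,-1,0],[255,0,-17.5,-0.7,0]],
  ],
)

```text
clock: 13.8
eef_pos: [0.5251, -0.0689, 0.1154]
eef_rot: [-0.13, 0.991, -0.0, -0.0]
wrist_force: [-0.7, -2.4, 3.2]
opening: 0.0006
```

Call:
apply_moves(
  moves=[
    [[255,0,0,0.2,0],[255,0,0,0.4,0],[255,0,0,0.6,0],[255,0,0,0.6,0]],
  ],
)

```text
clock: 14.13
eef_pos: [0.5252, -0.0689, 0.1153]
eef_rot: [-0.13, 0.991, -0.0, 0.0]
wrist_force: [-1.7, -3.5, 6.5]
opening: 0.0007
```

Run:
```python
from h import *
st()
```

```text
t 14.13 chg mm [-43.36 -37.09 115.3 ] F chg [-2.51 -2.95  6.46] R 0.0001
```

Call:
apply_moves(
  moves=[
    [[255,0,0.5,0.2,0],[255,0,1.5,0.2,0],[255,0,2.5,0.2,0],[255,0,3.5,0.2,0],[255,0,4.5,0.2,0],[255,0,5.5,0.2,0]],
  ],
)

```text
clock: 14.63
eef_pos: [0.5238, -0.0636, 0.1154]
eef_rot: [-0.13, 0.991, -0.0, 0.0]
wrist_force: [-3.2, -3.7, 10.3]
opening: 0.0009
```

Call:
apply_moves(
  moves=[
    [[255,0,1,0,0],[255,0,2,0,0],[255,0,3,0,0],[255,0,4,0,0],[255,0,5,0,0],[255,0,6,0,0]],
  ],
)

```text
clock: 15.13
eef_pos: [0.5224, -0.0578, 0.1154]
eef_rot: [-0.13, 0.991, -0.0, 0.0]
wrist_force: [-2.4, -3.7, 9.5]
opening: 0.0002
```

Call:
apply_moves(
  moves=[
    [[255,0,1,0,0],[255,0,2,0,0],[255,0,3,0,0],[255,0,4,0,0],[255,0,5,0,0],[255,0,5.5,0,0]],
  ],
)

```text
clock: 15.63
eef_pos: [0.521, -0.0523, 0.1154]
eef_rot: [-0.13, 0.991, -0.0, 0.0]
wrist_force: [-2.5, -3.8, 8.2]
opening: 0.0005
```

Run:
```python
from h import *
st()
im,d=snap('top','t2')
a=im[130:260,220:360,::-1];cv2.imwrite('pics/t2z.png',cv2.resize(a,None,fx=5,fy=4.5,interpolation=cv2.INTER_CUBIC))
```

```text
t 15.63 chg mm [-43.15 -20.04 115.37] F chg [-3.38 -3.03  8.23] R 0.0001
```

View pics/t2z.png

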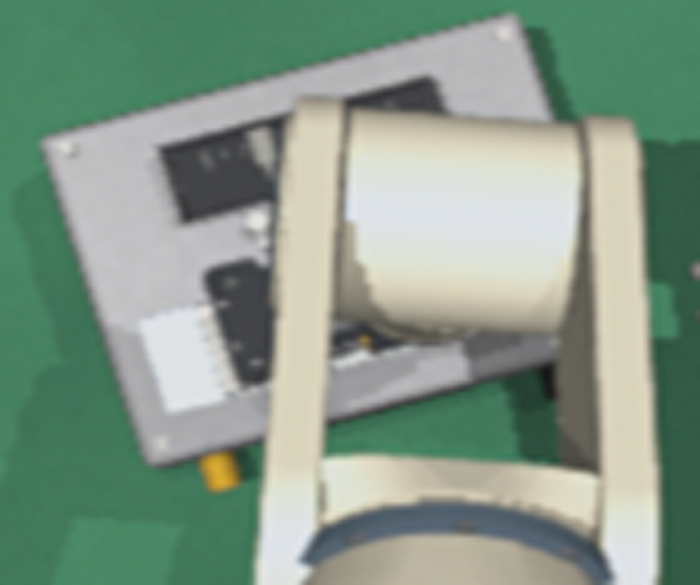

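Call:
apply_moves(
  moves=[
    [[255,0,0,-1.5,0],[255,0,0,-3,0],[255,0,-9,-3,0],[255,0,-17,-3,0],[255,0,-17,-2.5,0],[255,0,-17,-1.5,0],[255,0,-17,-1,0],[255,0,-17,-0.7,0]],
  ],
)

```text
clock: 16.35
eef_pos: [0.5252, -0.0689, 0.1154]
eef_rot: [-0.13, 0.991, -0.0, 0.0]
wrist_force: [-0.9, -1.8, 5.2]
opening: 0.0001
```

Call:
apply_moves(
  moves=[
    [[255,0,0,0.2,0],[255,0,0,0.4,0],[255,0,0,0.6,0],[255,0,0,0.6,0]],
  ],
)

```text
clock: 16.68
eef_pos: [0.5252, -0.0689, 0.1152]
eef_rot: [-0.13, 0.991, -0.0, 0.0]
wrist_force: [-2.6, -3.1, 7.0]
opening: 0.0004
```

Run:
```python
from h import *
st()
```

```text
t 16.68 chg mm [-43.37 -37.11 115.24] F chg [-3.29 -2.34  6.99] R 0.0001
```

Call:
apply_moves(
  moves=[
    [[255,0,0.5,0.1,0],[255,0,1.5,0.1,0],[255,0,2.5,0.1,0],[255,0,3.5,0.1,0],[255,0,4.5,0.1,0],[255,0,5.5,0.1,0]],
  ],
)

```text
clock: 17.18
eef_pos: [0.5239, -0.0636, 0.1155]
eef_rot: [-0.131, 0.991, -0.0, 0.0]
wrist_force: [-2.5, -3.7, 10.0]
opening: 0.0007
```

Call:
apply_moves(
  moves=[
    [[255,0,1,0,0],[255,0,2,0,0],[255,0,3,0,0],[255,0,4,0,0],[255,0,5,0,0],[255,0,6,0,0]],
  ],
)

```text
clock: 17.68
eef_pos: [0.5224, -0.0578, 0.1154]
eef_rot: [-0.13, 0.991, -0.001, 0.0]
wrist_force: [-1.7, -3.8, 8.3]
opening: 0.0006
```

Call:
apply_moves(
  moves=[
    [[255,0,1,0,0],[255,0,2,0,0],[255,0,3,0,0],[255,0,4,0,0],[255,0,5,0,0],[255,0,5.5,0,0]],
  ],
)

```text
clock: 18.18
eef_pos: [0.521, -0.0524, 0.1154]
eef_rot: [-0.13, 0.991, -0.0, 0.0]
wrist_force: [-1.8, -3.3, 8.2]
opening: 0.0005
```

Run:
```python
from h import *
st()
```

```text
t 18.18 chg mm [-43.13 -20.1  115.37] F chg [-2.59 -2.77  8.19] R 0.0001
```

Call:
apply_moves(
  moves=[
    [[255,0,0,-10,0],[255,0,0,-40,0],[255,-25,10,-60,0],[255,-60,25,-60,0],[255,-95,40,-60,0],[255,-125,52,-55,0],[255,-138,56,-45,0],[255,-138,56,-40,0]],
  ],
)

```text
clock: 18.85
eef_pos: [0.6415, 0.0399, 0.154]
eef_rot: [-0.131, 0.991, 0.0, 0.0]
wrist_force: [-0.8, -0.6, -0.7]
opening: 0.0008
```

Call:
apply_moves(
  moves=[
    [[255,0,0,0,0],[255,0,0,0,0]],
  ],
)

```text
clock: 19.02
eef_pos: [0.6382, 0.0373, 0.1542]
eef_rot: [-0.13, 0.991, 0.0, -0.001]
wrist_force: [-0.0, -0.0, 0.2]
opening: 0.0004
```

Run:
```python
from h import *
o=st()
im,d=snap('wrist','w7')
for q in ['pointer_tip','point_clip_tip','square_clip_tip']:
    r=finder.place_of('wrist',q); print(q,[(np.round(x['location'],1).tolist(),round(x['confidence'],2)) for x in r[:3]])
cv2.imwrite('pics/w7z.png',cv2.resize(im[90:250,180:380,::-1],(750,600),interpolation=cv2.INTER_CUBIC))
```

```text
t 19.02 chg mm [ 93.22  36.2  154.22] F chg [-0.02 -0.03  0.24] R 0.0005
pointer_tip []
point_clip_tip [([285.0, 140.1], 0.71)]
square_clip_tip [([194.9, 139.5], 0.62)]
```

View pics/w7.png

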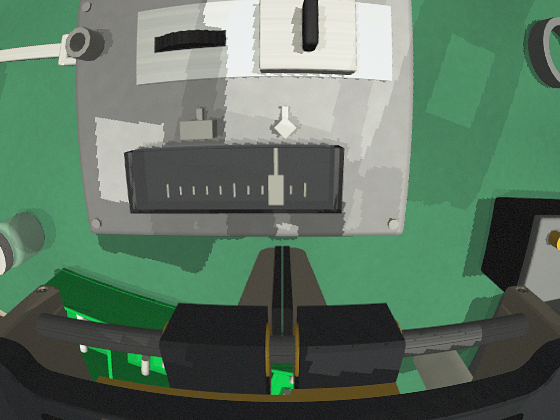

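View pics/w7z.png

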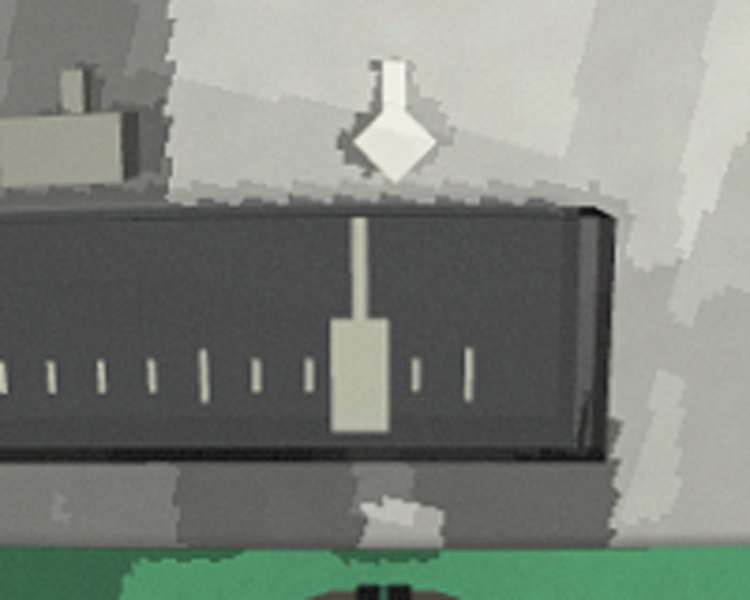

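```bash
cat > m.py <<'E'
from h import *
def run(clip,ptr,o=None):
    o=o or env.get_obs()
    a=w2c(wpx(clip,.116,o))*1000
    for z in (.106,.112,.118):
        b=w2c(wpx(ptr,z,o))*1000; print(z,'clip',a.round(2),'ptr',b.round(2),'dy',(a-b)[1].round(2))
E
python3 - <<'E'
from m import *
run((285.6,138.5),(276,148.1))
for z in (.1,.108): print('clip at',z,w2c(wpx((285.6,138.5),z))*1000)
# sub-pixel: pointer stem column profile
im=cv2.imread('pics/w7.png').astype(float).mean(2)
for r in (150,155,160,165,170): 
    row=im[r,268:285]-im[r,260:266].mean(); row[row<15]=0; print(r,(row*np.arange(268,285)).sum()/row.sum())
E
```

```text
0.106 clip [ 27.56  37.88 116.  ] ptr [ 34.81  31.54 106.  ] dy 6.34
0.112 clip [ 27.56  37.88 116.  ] ptr [ 34.18  31.64 112.  ] dy 6.23
0.118 clip [ 27.56  37.88 116.  ] ptr [ 33.55  31.75 118.  ] dy 6.12
clip at 0.1 [ 28.76949896  38.06230177 100.        ]
clip at 0.108 [ 28.16514578  37.96942916 108.        ]
150 275.2306049822064
155 275.24819379515515
160 275.2301679212507
165 275.60750109027475
170 275.59953058530147
```

Call:
apply_moves(
  moves=[
    [[255,15,-8,-10,0],[255,45,-25,-10,0],[255,80,-44,-10,0],[255,112,-62,-10,0],[255,134,-72,0,0],[255,138,-72,20,0],[255,138,-72,34,0],[255,138,-72,38,0]],
  ],
)

```text
clock: 19.88
eef_pos: [0.523, -0.0683, 0.1156]
eef_rot: [-0.129, 0.992, 0.0, -0.001]
wrist_force: [0.2, -1.0, -0.0]
opening: 0.0004
```

Call:
apply_moves(
  moves=[
    [[255,0,0,0.2,0],[255,0,0,0.6,0],[255,0,0,0.9,0],[255,0,0,1.2,0]],
  ],
)

```text
clock: 20.22
eef_pos: [0.5256, -0.0675, 0.1162]
eef_rot: [-0.13, 0.991, -0.0, 0.001]
wrist_force: [-0.0, -0.4, 0.6]
opening: 0.0006
```

Run:
```python
from h import *
st()
```

```text
t 20.22 chg mm [-42.65 -35.9  116.21] F chg [-0.16 -0.42  0.61] R 0.0002
```

Call:
apply_moves(
  moves=[
    [[255,0,0,0.2,0],[255,0,0,0.4,0],[255,0,0,0.6,0]],
  ],
)

```text
clock: 20.47
eef_pos: [0.5254, -0.0675, 0.1154]
eef_rot: [-0.13, 0.991, -0.0, 0.001]
wrist_force: [-0.9, 0.7, 7.0]
opening: 0.0003
```

Call:
apply_moves(
  moves=[
    [[255,0,0,0.2,0],[255,0,0,0.4,0]],
  ],
)

```text
clock: 20.63
eef_pos: [0.5254, -0.0675, 0.1153]
eef_rot: [-0.13, 0.991, -0.0, 0.001]
wrist_force: [-1.2, 0.6, 9.8]
opening: 0.0005
```

Call:
apply_moves(
  moves=[
    [[255,0,1,-0.05,0],[255,0,2,-0.05,0],[255,0,3,-0.05,0],[255,0,4,-0.05,0],[255,0,5,-0.05,0],[255,0,6,-0.05,0]],
  ],
)

```text
clock: 21.13
eef_pos: [0.5242, -0.0625, 0.1155]
eef_rot: [-0.13, 0.991, -0.001, 0.001]
wrist_force: [-1.1, -3.9, 8.5]
opening: 0.0005
```

Call:
apply_moves(
  moves=[
    [[255,0,1,0,0],[255,0,2,0,0],[255,0,3,0,0],[255,0,4,0,0],[255,0,5,0,0],[255,0,5.8,0,0],[255,0,5.8,0,0],[255,0,5.8,0,0]],
  ],
)

```text
clock: 21.8
eef_pos: [0.5227, -0.0568, 0.1155]
eef_rot: [-0.13, 0.991, -0.001, 0.001]
wrist_force: [-0.7, -2.4, 8.7]
opening: 0.0
```

Run:
```python
from h import *
st()
```

```text
t 21.8 chg mm [-42.71 -24.75 115.46] F chg [-1.28 -2.14  8.7 ] R 0.0002
```

Call:
apply_moves(
  moves=[
    [[255,0,0.3,0,0],[255,0,0.7,0,0],[255,0,0.7,0,0]],
  ],
)

```text
clock: 22.05
eef_pos: [0.5225, -0.0561, 0.1155]
eef_rot: [-0.13, 0.991, -0.001, 0.001]
wrist_force: [-1.1, -3.6, 7.5]
opening: 0.0005
```

Call:
apply_moves(
  moves=[
    [[255,0,0,-10,0],[255,0,0,-40,0],[255,-25,10,-60,0],[255,-60,25,-60,0],[255,-95,40,-60,0],[255,-125,55,-55,0],[255,-138,60,-45,0],[255,-138,60,-40,0]],
  ],
)

```text
clock: 22.72
eef_pos: [0.6414, 0.0403, 0.154]
eef_rot: [-0.131, 0.991, 0.0, 0.001]
wrist_force: [-0.7, 0.2, -0.4]
opening: 0.0006
```

Call:
apply_moves(
  moves=[
    [[255,0,0,0,0],[255,0,0,0,0],[255,0,0,0,0]],
  ],
)

```text
clock: 22.97
eef_pos: [0.6386, 0.0373, 0.1549]
eef_rot: [-0.13, 0.992, -0.0, -0.0]
wrist_force: [0.2, -1.2, 0.5]
opening: 0.0007
```

Run:
```python
from m import *
o=st()
im,d=snap('wrist','w8')
cv2.imwrite('pics/w8z.png',cv2.resize(im[100:180,240:340,::-1],(750,600),interpolation=cv2.INTER_CUBIC))
```

```text
t 22.97 chg mm [ 93.61  36.09 154.91] F chg [-0.07 -1.17  0.51] R 0.0012
```

View pics/w8z.png

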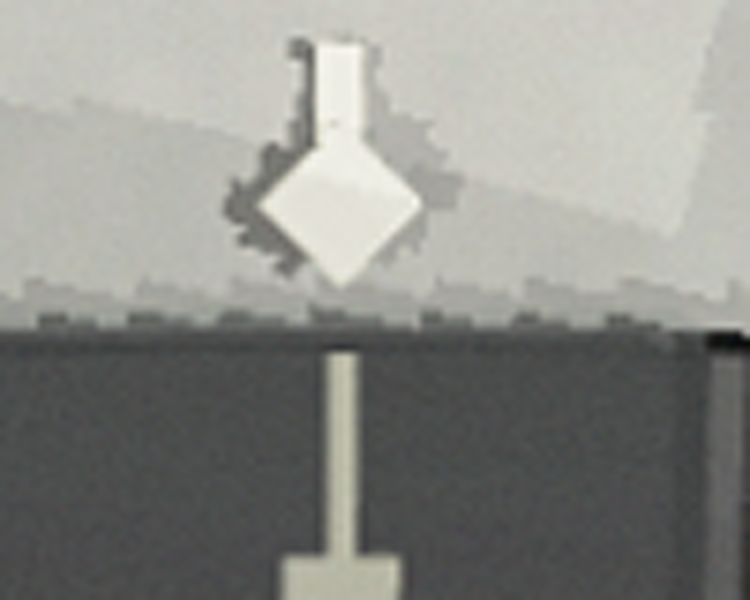

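Call:
apply_moves(
  moves=[
    [[255,15,8,-10,0],[255,45,16,-10,0],[255,80,28,-10,0],[255,112,36,-10,0],[255,133,39,-5,0],[255,137,40,10,0],[255,137,40,20,0],[255,137,40,23,0]],
  ],
)

```text
clock: 23.68
eef_pos: [0.4961, 0.0409, 0.1309]
eef_rot: [-0.13, 0.992, -0.0, -0.0]
wrist_force: [-0.1, 0.2, 0.3]
opening: 0.0003
```

Call:
apply_moves(
  moves=[
    [[255,0,0,0,0],[255,0,0,0,0]],
  ],
)

```text
clock: 23.85
eef_pos: [0.4976, 0.0412, 0.1317]
eef_rot: [-0.13, 0.992, -0.0, 0.0]
wrist_force: [0.6, -0.4, 0.5]
opening: 0.0006
```

Run:
```python
from m import *
o=st()
im,d=snap('wrist','w9')
```

```text
t 23.85 chg mm [-41.57  76.32 131.73] F chg [ 0.51 -0.57  0.51] R 0.001
```

View pics/w9.png

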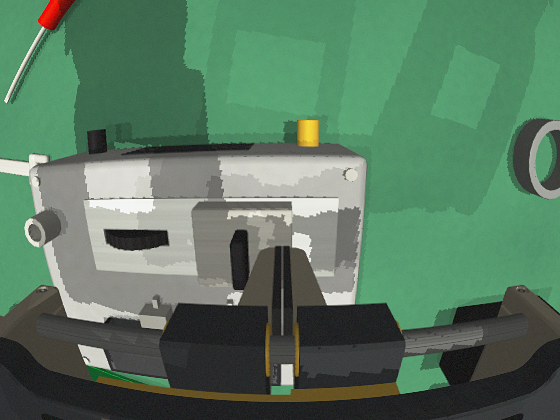

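Call:
apply_moves(
  moves=[
    [[255,1,-2,0,0],[255,1.5,-4,0,0],[255,1.5,-6,0,0],[255,1.5,-8,0,0],[255,1.5,-10,0,0],[255,1.5,-12,0,0],[255,1.5,-15,0,0],[255,1.5,-18,0,0]],
  ],
)

```text
clock: 24.57
eef_pos: [0.5001, 0.0234, 0.1316]
eef_rot: [-0.13, 0.991, 0.0, 0.0]
wrist_force: [0.3, 2.2, 1.4]
opening: 0.0006
```

Call:
apply_moves(
  moves=[
    [[255,0,-3,0,0],[255,0,-6,0,0],[255,0,-9,0,0],[255,0,-12,0,0],[255,0,-15,0,0],[255,0,-18,0,0],[255,0,-21,0,0],[255,0,-24,0,0]],
  ],
)

```text
clock: 25.23
eef_pos: [0.5063, 0.0001, 0.1315]
eef_rot: [-0.13, 0.991, -0.0, 0.0]
wrist_force: [0.4, 2.0, 2.1]
opening: 0.0003
```

Call:
apply_moves(
  moves=[
    [[255,0,-3,0,0],[255,0,-6,0,0],[255,0,-9,0,0],[255,0,-12,0,0],[255,0,-15,0,0],[255,0,-18,0,0],[255,0,-21,0,0],[255,0,-24,0,0]],
  ],
)

```text
clock: 25.9
eef_pos: [0.5124, -0.0231, 0.1315]
eef_rot: [-0.13, 0.991, 0.0, 0.0]
wrist_force: [0.6, 2.2, 1.0]
opening: 0.001
```

Run:
```python
from m import *
o=st()
```

```text
t 25.9 chg mm [-43.88  10.4  131.48] F chg [1.14 2.   1.02] R 0.0006
```

Call:
apply_moves(
  moves=[
    [[255,0,-2.5,0,0],[255,0,-5,0,0],[255,0,-7.5,0,0],[255,0,-10,0,0],[255,0,-12.5,0,0],[255,0,-15,0,0],[255,0,-17,0,0],[255,0,-18,0,0]],
  ],
)

```text
clock: 26.57
eef_pos: [0.517, -0.0405, 0.1315]
eef_rot: [-0.13, 0.991, -0.0, -0.0]
wrist_force: [1.1, 1.1, 1.2]
opening: 0.0007
```

Call:
apply_moves(
  moves=[
    [[255,0,-0.5,0,0],[255,0,-1,0,0],[255,0,-1.5,0,0],[255,0,-2,0,0]],
  ],
)

```text
clock: 26.9
eef_pos: [0.5174, -0.0421, 0.1315]
eef_rot: [-0.13, 0.991, 0.0, -0.0]
wrist_force: [-0.0, 2.6, 1.6]
opening: 0.0005
```

Call:
apply_moves(
  moves=[
    [[255,0,-0.4,0,0],[255,0,-0.8,0,0],[255,0,-1.2,0,0],[255,0,-1.5,0,0]],
  ],
)

```text
clock: 27.23
eef_pos: [0.5177, -0.0431, 0.1315]
eef_rot: [-0.13, 0.992, 0.0, -0.0]
wrist_force: [0.4, 5.7, 1.5]
opening: 0.0002
```

Run:
```python
from m import *
o=st()
```

```text
t 27.23 chg mm [-43.94 -10.32 131.47] F chg [1.87 5.41 1.53] R 0.001
```

Call:
apply_moves(
  moves=[
    [[255,0,-0.2,0,0],[255,0,-0.3,0,0],[255,0,-0.3,0,0]],
  ],
)

```text
clock: 27.48
eef_pos: [0.5177, -0.0431, 0.1315]
eef_rot: [-0.13, 0.992, 0.001, -0.0]
wrist_force: [-0.2, 7.5, 2.5]
opening: 0.0001
```

Run:
```python
from m import *
o=st()
```

```text
t 27.48 chg mm [-43.97 -10.3  131.47] F chg [1.78 7.31 2.5 ] R 0.001
```

Solid stop (force rises, no motion). I'll back off, rise and check from the same viewing spot.

Call:
apply_moves(
  moves=[
    [[255,0,3,0,0],[255,0,5,-10,0],[255,0,6,-40,0],[255,-35,18,-60,0],[255,-70,30,-60,0],[255,-105,40,-60,0],[255,-137,46,-60,0],[255,-137,46,-50,0]],
  ],
)

```text
clock: 28.15
eef_pos: [0.6442, 0.0383, 0.184]
eef_rot: [-0.131, 0.991, -0.0, 0.004]
wrist_force: [-0.8, -0.3, 0.2]
opening: 0.0004
```

Call:
apply_moves(
  moves=[
    [[255,0,0,0,0],[255,0,0,0,0],[255,0,0,0,0]],
  ],
)

```text
clock: 28.4
eef_pos: [0.6371, 0.0352, 0.1815]
eef_rot: [-0.13, 0.992, -0.0, -0.001]
wrist_force: [-0.3, -0.9, 0.2]
opening: 0.0002
```

Run:
```python
from m import *
o=st()
im,d=snap('wrist','w10')
cv2.imwrite('pics/w10z.png',cv2.resize(im[100:180,240:340,::-1],(750,600),interpolation=cv2.INTER_CUBIC))
```

```text
t 28.4 chg mm [ 91.62  34.46 181.53] F chg [-0.58 -0.83  0.18] R 0.001
```

View pics/w10.png

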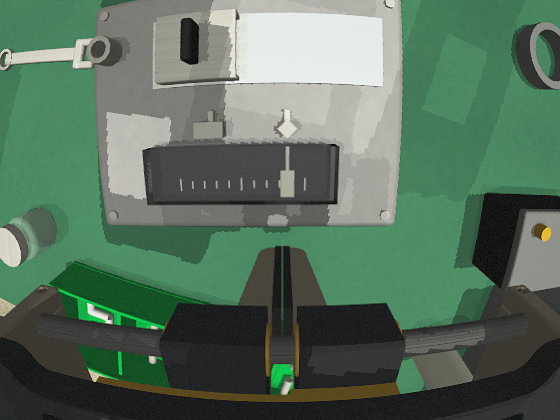

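View pics/w10z.png

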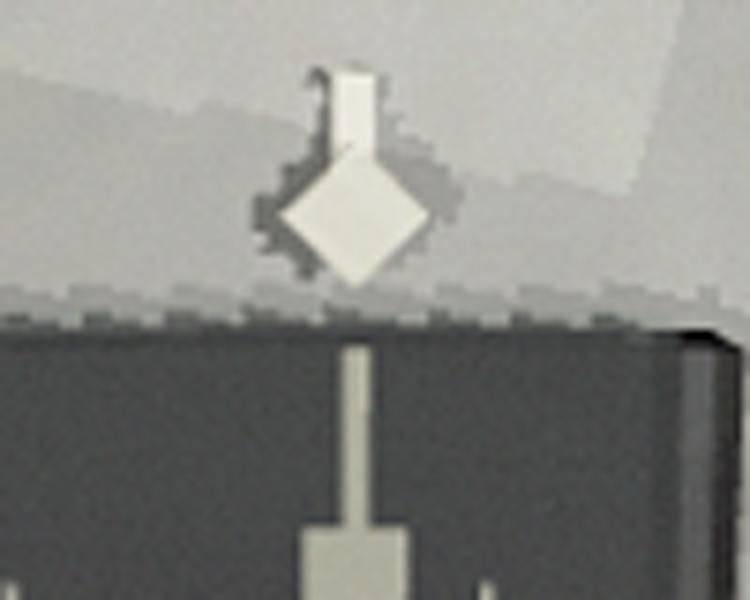

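Run:
```python
from m import *
run((287.1,138),(287.2,146.5))
print(workorder.finish_job())
```

```text
0.106 clip [ 26.89  37.98 116.  ] ptr [ 34.08  38.22 106.  ] dy -0.24
0.112 clip [ 26.89  37.98 116.  ] ptr [ 33.49  38.12 112.  ] dy -0.14
0.118 clip [ 26.89  37.98 116.  ] ptr [ 32.89  38.02 118.  ] dy -0.04
the job is handed in; nothing more can be done
None
```

The job is done and handed in at about 28 s. The finished state has the guard closed over the wheel and the pointer level with the pointed clip. No verdict came back.

- **Guard off:** I pushed the tab to +y until it hit the solid stop. The push force at that point was about 11 N, close to the 12 N limit.
- **Wheel:** I felt its crest about 12.5 mm above the plate. I rolled it to +y in four strokes, about 63 mm of rim travel in all. The wrist readings I took while pressing stayed between 7 and 10.3 N downwards.
- **Guard back:** I pushed the tab to -y until it hit the closed stop, with the force rising to about 7.5 N and no further motion.

**Last checks**
- **Pointer:** the final wrist image puts the pointer tip within about 0.25 mm of the pointed clip's nose in y. That figure depends on the pointer's height inside the window, which I could not measure.
- **Guard:** it covers the wheel in the final picture.
- **Surroundings:** the socket, spanner, tape roll and battery in that picture do not look disturbed. The screwdriver was outside that view, though the arm never went near it. The arm was clear of everything when I handed in.

**What disagreed:** the cameras' estimates of the charger's position differed by 2 to 3 mm. I relied on touch for the wheel and the stops, and set the pointer by its offset from the clip within a single image.

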